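Tighten an eye-headed cam clamp with a tommy bar

ROBOT

A 6-joint arm with a two-finger parallel gripper is mounted at the origin on a cart in front of the work surface, level with it; the furniture and walls round the work are solid. World frame = base frame: x ahead of the robot, y to its left, z up, the work surface at z = 0. Lengths are in m, angles in degrees, forces in N, time in s.
With the tool pointing down it reaches from about 0.35 to 0.95 m from the base axis. Payload 17.4 kg.
Tool frame: the origin (TCP) lies at the very end of the fingers, on their centre line; the grasp point (between the pads) lies 19 mm behind it (ctrl.hold_point_z is the distance from the TCP to the grasp point, in m); z points along the fingers, y is the line along which they close (so a half turn about z gives the same grasp; the last joint's range is limited). The gripper opens to 93 mm and grips with 3 to 60 N. Pads are 15 mm wide; open, the fingers measure 128 mm over their backs; the gripper's body (75 mm by 188 mm) begins 65 mm behind the grasp point.
Start: joints at [64.928, 6.646, 82.598, -0, 90.757, -2.166], TCP at [0.263, 0.622, 0.219] pointing down, gripper open.
Joint ranges: [-162.19, 162.19], [-47.58, 125.68], [4.15, 143.07], [-65.23, 245.23], [0.69, 171.88], [-170.13, 170.13]. Speed limits (degrees/s): [108.29, 108.29, 127.2, 180, 180, 180].

INTERFACE

Orientations are given as a 3x3 rotation matrix whose columns are the frame's x, y, z axes.
In Python, from station import ctrl gives the robot as it stands.
- The arm moves only by the tool play_rows, never from a script. Its argument "motion" is one flat list of numbers, 4 for each row, row after row: the shift along the world's x, y, z in cm, then the turn about the world's z in rad. In form: [tx, ty, tz, roll, tx, ty, tz, roll, ...]. A call has 1 to 20 rows; each row is the pose to reach, as a shift and turn from the pose commanded when the call began; what a row does not reach only later rows make up. A row lasts 1/10 s, in which the tool goes at most 50 mm and 8.59 degrees, less where a joint would pass 70% of its speed; a pose out of reach is approached as far as the arm can. A call with a gripper value outside its range is refused whole. "claw" is the finger opening in cm, from 0 to 9.3, set as the call begins (left out, the last holds). The fingers move at their own pace and stop on an object; the grip force is fixed at half the most. Time passes only in rows, so rows that repeat a pose let the fingers close. It gives the time, the measured TCP pose, the force, the opening and the grip force at its end, in the units of the state.
- ctrl.read_state(): the state, without advancing time (a new reading comes with each control period).
- ctrl.snapshot(name): name is "scene" or "top"; returns the picture (420x560x3 uint8, blue, green, red); there is no depth.
- ctrl.camera_model(name): a dict with "fov_y" (degrees; the focal length in pixels is half the picture's height over the tangent of half this angle, whatever the lens; pixels are square), "cx", "cy" (the principal point, pixels), "dist_coeffs" ([k1, k2, p1, p2, k3] as OpenCV has them; the pictures are not rectified), "R" (3x3) and "t" (3): a world point X has camera coordinates R X + t. Camera axes: x right, y down, z forward; pixel columns grow to the right and rows downward; lengths in m; the calibration is good to about 2 mm. A picture is of the moment at which its call begins. camera_model takes no time and is no camera call.
- ctrl.job_done(): hands the job in; it is judged then, once.
Trained networks look in the newest picture that a camera, given by its name, has taken for a name from the list of things; names that differ only in an ending like _2 or _b are one class to them, and where a whole thing is asked for, a point or a joint stands for the part that bears it (a point fixed in the world has none). Each returns a list of dicts, best first, with "confidence" (0 to 1); they miss things now and then, are a little off and sometimes report something else, mostly with a low value. They report only what shows in the picture. A call takes as long as a camera call. They do not tell look-alikes from the thing itself.
- ctrl.recognise(camera, thing): "position" ([x, y, z] in m, in the coordinates of the camera as it stood for that picture, good to about 4 mm: the middle of the surface that is visible of it).
- ctrl.masks_of(camera, thing): "region" (420x560 bool, what is visible of it).
- ctrl.place_of(camera, thing): "position" ([x, y, z] in m, in the coordinates of the camera as it stood for that picture, good to about 4 mm: a listed point, or the origin of a listed thing).
The state is a dict: "time_s": time; "q": joint angles; "joint_vel": joint speeds; "joint_torque": joint torques, N m; "eef_pos": TCP position; "ee_rot": TCP orientation; "contact_force": force on the tool from outside, world axes, zero at the start; "torque": the same for the moment, N m; "width": opening from 0.0 (shut) to 1.0 (fully open); "grip_force": force on a finger pad.
Only numpy, scipy, OpenCV 4.12 (cv2) and the standard library are available. Lean on these libraries where they do the work, as an engineer would, in place of code of your own. Each camera call takes 0.05 s, during which the arm holds its last target. There are 200 camera calls.

TASK

Pick up the brass drift punch, slide it through the eye on top of the clamp spindle and use it as a tommy bar to turn the spindle clockwise, seen from above, until its cam holds the wooden block firmly against the fence; feel for the resistance and do not bruise the wood. Then draw the punch out of the eye and lay it back on the bench top, beside the fixture, with the clamp left tight. Turn the spindle only with the punch, not with the fingers, and leave the oil filter, the blue cup and the marker pen alone.

Things in the scene. Friction and masses are not known exactly. Their poses are not given: they have to be found in the camera images.
- punch: plain round brass drift punch, 12 mm in diameter, 118 mm long, 90 g, lying on the bench left of the fixture. Its long axis is its own y; the origin lies midway along it on the underside (6 mm off the centre line as it lies at the start). Held, its pose is not reported.
- punch_mid (a point): centre of the punch, on its centre line
- punch_a (a point): centre of the punch's end face at +y
- punch_b (a point): centre of the punch's end face at -y (the two ends are alike)
- punch_qa (a point): point on the punch's centre line 30 mm from its middle towards punch_a
- punch_qb (a point): point on the punch's centre line 30 mm from its middle towards punch_b
- fixture: fixed clamping fixture: grey base plate 190 x 160 x 15 mm, from x = -115 to +75 mm and y = -80 to +80 mm in its own frame, origin on the bench. The spindle's upright axis is at x = -75, y = 0 of it. Beyond the block is a fence, a steel bar 120 mm long and 38 mm high, adjustable: its face lies anywhere within about 5 mm near x = 2 mm and is not tracked, so the gripping angle must be felt.
- spindle_turn (a joint): angle of the upright spindle on the fixture in rad, 0 to 2.2; grows clockwise seen from above. Its eccentric cam moves towards the block (+x of the fixture) as the angle grows. It starts slack near 0 and grips somewhere between 0.6 and 1.4. Plain friction of 0.18 N m resists all turning and keeps the spindle where it is left.
- eye (a point): centre of the eye's bore, on the spindle's axis, 95 mm above the bench; x is the bore's direction, level, turning with the spindle (at joint 0, 50 degrees anticlockwise of the fixture's x seen from above), z up. A slippery steel ring 22 mm long, 29 mm across, bore 14.8 mm, flared to 18 mm at both mouths; the punch turns some 0.3 to 0.5 rad before it takes the spindle along.
- spindle: spindle with eye and cam (36 mm disc, 8 mm off the axis, 20 to 44 mm above the bench), shaft 15 mm thick; origin on its axis at bench height. Once the cam bears on the block, each 10 N of clamping force adds about 0.1 N m to the turning moment. Stop at 0.35 to 0.4 N m (7 N at 55 mm from the axis); 8 to 40 N of clamping force is good, over 45 N bruises the wood.
- block: loose wooden block 60 mm (its x) x 120 mm x 45 mm high, on the base plate between cam and fence, at first up to 3 mm short of the fence; its top is 60 mm above the bench; origin at the centre of its underside
- oil_filter: bystander: black oil filter, 70 mm across, 114 mm tall, upright; origin at the centre of its underside
- blue_cup: bystander: blue plastic cup, 71 mm across, 50 mm tall; origin at the centre of its underside
- pen: bystander: black and white marker pen 128 mm long along its y, 17 mm thick, lying; origin midway on the underside
Mind the look-alikes: they are no part of the job. Leave any orange or turquoise look-alike of the punch alone.

How it is judged (in metres and radians):
On the way, in this order (a step that is already met when the one before it is completed fails the run):
1. the punch is through the eye, with both ends standing out (((x of punch_a in the frame of eye above 0.012 m and x of punch_b in the frame of eye below -0.012 m) or (x of punch_b in the frame of eye above 0.012 m and x of punch_a in the frame of eye below -0.012 m)) and distance between any of punch_mid, punch_qa, punch_qb and eye below 0.019 m), for 0.2 s.
2. with the punch still through the eye, the cam clamps the block with 8 to 40 N (all of step 1 and contact force between spindle and block between 8 and 40 N), for 0.2 s.
At the end, for the whole second after the job is handed in: The cam holds the block against the fence with 8 to 40 N; the punch is out of the eye (its middle over 90 mm from it), lying level, released and at rest on the bench top; the block stands flat (contact force between spindle and block between 8 and 40 N and height (world z) of punch below 0.0135 m and angle between punch's own y axis and vertical between 1.5 and 1.64 rad and horizontal distance between punch_mid and eye above 0.09 m and linear speed of punch below 0.02 m/s and angle between block's own z axis and vertical below 0.05 rad and contact force between the fingers and punch below 0.1 N); the robot touches nothing.
It fails at once if the wood is bruised: cam and block press with more than 45 N (contact force between spindle and block above 45 N).
It fails at once if the spindle or its eye is pushed with the fingers (over 3 N) (contact force between the fingers and spindle above 3 N).
It fails at once if the black oil filter is moved more than 20 mm (distance of oil_filter from where it was at the start of the episode above 0.02 m).
It fails at once if the blue cup is moved more than 20 mm (distance of blue_cup from where it was at the start of the episode above 0.02 m).
It fails at once if the marker pen is moved more than 20 mm (distance of pen from where it was at the start of the episode above 0.02 m).
It also fails if it takes over 70 s, if anything falls off the work surface, if the arm or the gripper's body presses on something with over 40 N, if the wrist force passes 120 N, or if a joint passes its speed limit or range.

## Working session

There is one attempt and no reset: what is moved stays moved. The work goes in short steps, Python scripts to look and compute and a tool call to move; the robot and the scene stay as the last step left them, time stands still between calls to the robot, and variables do not carry over. Pictures are saved under pics/ and viewed, at most 10 in all, crops included, and the job is handed in when it is done.

Besides the shell and the picture viewer there is one more tool, called after "Request:" by a JSON object that holds its "api" and its "payload", one argument or row to a line. play_rows: Moves the arm, as the interface text tells. Its arguments: {"type":"object","properties":{"motion":{"type":"array"},"claw":{"type":"number"}},"required":["motion"]}

```bash
mkdir -p pics; ls
cat > h.py <<'E'
import numpy as np, cv2
from station import ctrl
def cam(n):
    m=ctrl.camera_model(n); f=210/np.tan(np.radians(m['fov_y'])/2)
    K=np.array([[f,0,m['cx']],[0,f,m['cy']],[0,0,1]]); return K,np.array(m['dist_coeffs'],float),np.array(m['R']),np.array(m['t']).ravel()
def c2w(n,p):
    K,d,R,t=cam(n); return R.T@(np.array(p)-t)
def px2w(n,uv,z):
    K,d,R,t=cam(n); u=cv2.undistortPoints(np.array(uv,float).reshape(-1,1,2),K,d).reshape(-1,2)
    C=-R.T@t; D=np.c_[u,np.ones(len(u))]@R
    return C+D*((z-C[2])/D[:,2])[:,None]
def w2px(n,X):
    K,d,R,t=cam(n); return cv2.projectPoints(np.array(X,float).reshape(-1,1,3),cv2.Rodrigues(R)[0],t,K,d)[0].reshape(-1,2)
E
python3 - <<'E'
from h import *
np.set_printoptions(precision=4,suppress=True)
for n in('scene','top'):
    cv2.imwrite(f'pics/{n}0.png',ctrl.snapshot(n))
    K,d,R,t=cam(n);print(n,K[0,0],-R.T@t)
    for th in('punch','fixture','eye','block','oil_filter','blue_cup','pen','spindle'):
        for r in ctrl.place_of(n,th)[:3]: print(th,round(r['confidence'],2),c2w(n,r['position']), w2px(n,c2w(n,r['position']))[0])
print(ctrl.read_state())
E
```

```text
pics
scene 391.386857575206 [-0.0783  0.7003  0.4949]
punch 0.75 [0.41   0.1771 0.0007] [304.2183 273.1767]
punch 0.74 [0.5698 0.1487 0.0057] [266.4933 239.812 ]
punch 0.68 [0.4669 0.14   0.0044] [298.0017 255.382 ]
fixture 0.66 [ 0.6253 -0.2111  0.0027] [341.3748 196.1597]
eye 0.73 [ 0.552  -0.2044  0.0926] [361.5254 176.1135]
block 0.65 [ 0.5983 -0.2169  0.0146] [349.5687 194.7461]
oil_filter 0.67 [0.3904 0.3579 0.003 ] [244.3292 313.6725]
oil_filter 0.6 [0.7226 0.1324 0.0015] [235.1977 218.7606]
blue_cup 0.87 [ 0.5627  0.4197 -0.0019] [169.9945 287.5859]
pen 0.64 [0.3877 0.3574 0.0005] [245.4831 315.3189]
spindle 0.5 [ 0.5527 -0.2066 -0.0012] [358.8574 204.8735]
top 525.665118323705 [0.4161 0.0771 1.2978]
punch 0.74 [ 0.5477  0.1985 -0.0023] [234.1705 221.4409]
punch 0.61 [ 0.6993 -0.0864  0.0058] [349.3619 163.1756]
punch 0.6 [0.4123 0.1716 0.0021] [243.2656 276.3872]
eye 0.86 [ 0.5491 -0.2058  0.094 ] [405.6738 219.9945]
eye 0.32 [0.5331 0.2239 0.0055] [223.4413 226.7701]
block 0.91 [ 0.5997 -0.216   0.0112] [401.7735 203.2835]
block 0.55 [ 0.7247  0.1246 -0.0042] [265.5436 152.
[... 152 characters left out ...]
1 -0.0016] [148.7986 213.1454]
pen 0.68 [ 0.3854  0.3577 -0.0016] [167.8939 285.4794]
spindle 0.72 [ 0.5548 -0.2047 -0.0015] [396.2763 221.7815]
{'time_s': 0.9, 'q': array([64.9264,  6.6457, 82.5953, -0.0011, 90.7564, -2.1653]), 'joint_vel': array([ 0.0738,  0.0041,  0.0624, -0.0082, -0.0034,  0.0481]), 'joint_torque': array([  0.0048, -72.1039, -62.2755,   0.0782,   0.0186,   0.    ]), 'eef_pos': array([0.2628, 0.6218, 0.2187]), 'ee_rot': array([[-0.9211,  0.3893,  0.    ],
       [ 0.3893,  0.9211,  0.    ],
       [-0.    ,  0.    , -1.    ]]), 'contact_force': array([-0.3839, -1.1725,  0.3193]), 'torque': array([-0.0265, -0.0143, -0.0287]), 'grip_force': 0.0, 'width': 1.0026490888867334}
```

Run:
```python
import cv2
im=cv2.imread('pics/top0.png')
cv2.imwrite('pics/topc.png',cv2.resize(im[130:330,130:450],None,fx=2.5,fy=2.5,interpolation=cv2.INTER_CUBIC))
```

```text
(no output)
```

View pics/topc.png

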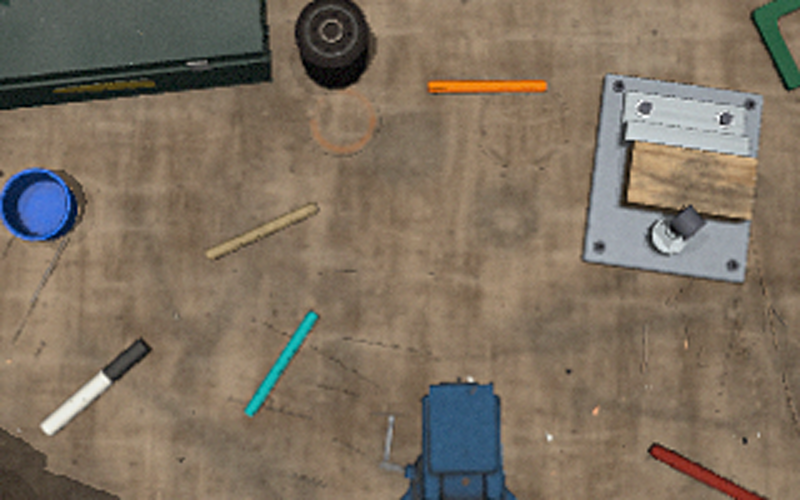

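View pics/scene0.png

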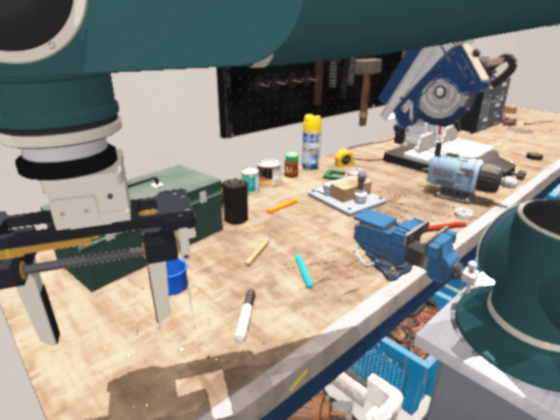

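The scene holds three punch candidates: orange at top pixel (325,165), turquoise at (243,275) and brass at (235,222). By description it's the brass one. The fixture is at (400,200), the dark eye at about (405,219), the pen at (168,285) and the filter at (263,147). Next I measure the punch and the fixture and check the choice close up.

Run:
```python
from h import *
np.set_printoptions(precision=4,suppress=True)
im=cv2.imread('pics/top0.png')
# masks of brass
for r in ctrl.masks_of('top','punch')[:4]:
    m=r['region'].astype(np.uint8); (c,s,a)=cv2.minAreaRect(np.argwhere(m)[:,::-1].astype(np.float32)); b=cv2.boxPoints((c,s,a))
    l=[(b[i]+b[(i+1)%4])/2 for i in range(4)]
    e=(l[0],l[2]) if np.linalg.norm(l[0]-l[2])>np.linalg.norm(l[1]-l[3]) else (l[1],l[3])
    w=px2w('top',e,.008); v=w[1]-w[0]
    print(round(r['confidence'],2),c,im[m>0].mean(0),w,'mid',w.mean(0),'len',np.hypot(*v[:2]),'ang',np.degrees(np.arctan2(v[1],v[0]))%180)
# fixture corners
cor=np.array([[607,74],[762,95],[743,283],[583,260]])/2.5+[130,130]
w=px2w('top',cor,.015);print(w)
for i,j in((3,0),(2,1)): v=w[j]-w[i];print('x dir',np.degrees(np.arctan2(v[1],v[0])),np.hypot(*v[:2]))
for i,j in((2,3),(1,0)): v=w[j]-w[i];print('y dir-90',np.degrees(np.arctan2(v[1],v[0]))-90,np.hypot(*v[:2]))
a=cv2.resize(im[195:250,205:265],None,fx=6,fy=6,interpolation=cv2.INTER_CUBIC)
b=cv2.resize(im[195:250,370:440],None,fx=6,fy=6,interpolation=cv2.INTER_CUBIC)
cv2.imwrite('pics/close.png',np.hstack([a,b]))
```

```text
0.75 (234.5561065673828, 222.12472534179688) [ 94.6311 128.8622 148.4044] [[0.5702 0.1437 0.008 ]
 [0.5197 0.2493 0.008 ]] mid [0.545  0.1965 0.008 ] len 0.11702643354430811 ang 115.55671575841924
0.72 (242.18539428710938, 275.3033752441406) [149.7249 153.3231  33.1485] [[0.4634 0.1452 0.008 ]
 [0.3666 0.2025 0.008 ]] mid [0.415  0.1739 0.008 ] len 0.11251134236359923 ang 149.34115968845717
0.7 (324.0, 164.0) [ 28.8264 113.5083 202.8678] [[ 0.6965 -0.0778  0.008 ]
 [ 0.6943  0.0322  0.008 ]] mid [ 0.6954 -0.0228  0.008 ] len 0.11002393011783837 ang 91.13123015183092
[[ 0.7076 -0.1437  0.015 ]
 [ 0.6896 -0.299   0.015 ]
 [ 0.5018 -0.277   0.015 ]
 [ 0.5214 -0.1198  0.015 ]]
x dir -7.340003725455949 0.18772057592782654
x dir -6.660733708002359 0.18914696398568331
y dir-90 -7.11250054313966 0.1584792494127274
y dir-90 -6.591056786269348 0.15624896978038177
```

View pics/close.png

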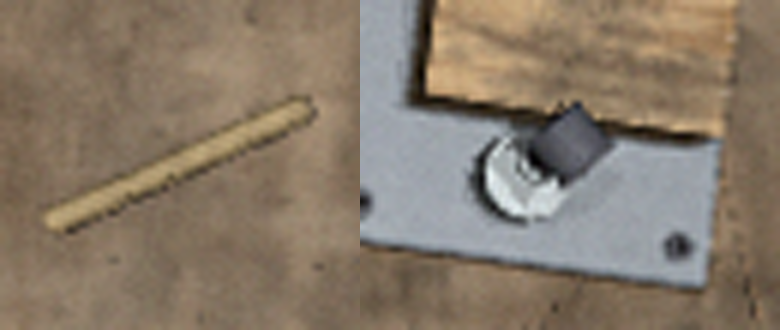

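The left crop shows the plain brass punch, which confirms the choice. The right crop shows the dark eye with its bore at about 40–43°. I'll hold the punch near its right end, 40 mm from the middle.

Request:
{"api": "play_rows", "payload": {
  "motion": [29.95,-46.14,-6,-0.724,29.95,-46.14,-6,-0.724,29.95,-46.14,-6,-0.724,29.95,-46.14,-6,-0.724,29.95,-46.14,-6,-0.724,29.95,-46.14,-6,-0.724,29.95,-46.14,-6,-0.724,29.95,-46.14,-6,-0.724,29.95,-46.14,-6,-0.724,29.95,-46.14,-6,-0.724,29.95,-46.14,-6,-0.724,29.95,-46.14,-6,-0.724,29.95,-46.14,-16,-0.724,29.95,-46.14,-16,-0.724,29.95,-46.14,-16,-0.724,29.95,-46.14,-16,-0.724],
  "claw": 5
}}

```text
time_s: 2.55
eef_pos: [0.5621, 0.1608, 0.0597]
ee_rot: [[-0.433, 0.902, -0.001], [0.902, 0.433, -0.0], [0.0, -0.001, -1.0]]
contact_force: [0.8, 0.1, 0.3]
width: 0.536
grip_force: 0.0
```

Request:
{"api": "play_rows", "payload": {
  "motion": [0,0,-3,0,0,0,-5,0,0,0,-5.8,0,0,0,-5.8,0,0,0,-5.8,0]
}}

```text
time_s: 3.05
eef_pos: [0.5633, 0.1608, 0.0029]
ee_rot: [[-0.432, 0.902, 0.002], [0.902, 0.432, 0.001], [-0.0, 0.002, -1.0]]
contact_force: [-0.1, -0.2, -0.6]
width: 0.541
grip_force: 0.0
```

Request:
{"api": "play_rows", "payload": {
  "motion": [0,0,0,0,0,0,0,0,0,0,0,0,0,0,0,0,0,0,0,0,0,0,0,0,0,0,0,0,0,0,0,0,0,0,0,0,0,0,0,0],
  "claw": 0
}}

```text
time_s: 4.05
eef_pos: [0.5623, 0.1603, 0.0007]
ee_rot: [[-0.432, 0.902, 0.0], [0.902, 0.432, -0.0], [-0.0, 0.0, -1.0]]
contact_force: [0.8, -0.2, 1.8]
width: 0.117
grip_force: 30.0
```

Request:
{"api": "play_rows", "payload": {
  "motion": [0,0,4,0,0,0,9,0,0,0,14,0,0,0,18,0,-11,-45.6,18,-1.265,-11,-45.6,18,-1.265,-11,-45.6,18,-1.265,-11,-45.6,18,-1.265,-11,-45.6,18,-1.265,-11,-45.6,18,-1.265,-11,-45.6,18,-1.265,-11,-45.6,18,-1.265,-11,-45.6,18,-1.265,-11,-45.6,18,-1.265,-11,-45.6,18,-1.265,-11,-45.6,13,-1.265,-11,-45.6,8.9,-1.265,-11,-45.6,8.9,-1.265,-11,-45.6,8.9,-1.265,-11,-45.6,8.9,-1.265]
}}

```text
time_s: 6.05
eef_pos: [0.4534, -0.2958, 0.0924]
ee_rot: [[0.729, 0.684, 0.003], [0.684, -0.729, -0.002], [0.001, 0.003, -1.0]]
contact_force: [1.1, 0.8, -0.8]
width: 0.116
grip_force: 30.0
```

Run:
```python
from h import *
np.set_printoptions(precision=4,suppress=True)
s=ctrl.read_state(); print(s['eef_pos'],s['contact_force'],s['width'],s['grip_force'])
t=ctrl.snapshot('top'); c=ctrl.snapshot('scene'); cv2.imwrite('pics/t1.png',t); cv2.imwrite('pics/s1.png',c)
g=s['eef_pos']+[0,0,.005]; d=np.array([np.cos(np.radians(43)),np.sin(np.radians(43)),0])
for n in('top','scene'):
    print(n,'tip pred',w2px(n,g+.099*d),'eye pred',w2px(n,[.5505,-.2045,.095]))
    for r in ctrl.place_of(n,'eye')[:1]: print(r['confidence'],c2w(n,r['position']))
a=cv2.resize(t[190:265,360:460],None,fx=4,fy=4,interpolation=cv2.INTER_CUBIC)
b=cv2.resize(c[150:225,310:410],None,fx=4,fy=4,interpolation=cv2.INTER_CUBIC)
cv2.imwrite('pics/close1.png',np.hstack([a,b]))
```

```text
[ 0.4534 -0.2958  0.0924] [ 1.1085  0.8004 -0.7525] 0.11563093253774055 29.97332425788045
top tip pred [[415.8297 230.1445]] eye pred [[405.1988 219.3446]]
0.77 [ 0.549  -0.2068  0.0901]
scene tip pred [[373.9054 175.0857]] eye pred [[362.0524 175.4864]]
0.67 [ 0.5512 -0.205   0.0922]
```

View pics/close1.png

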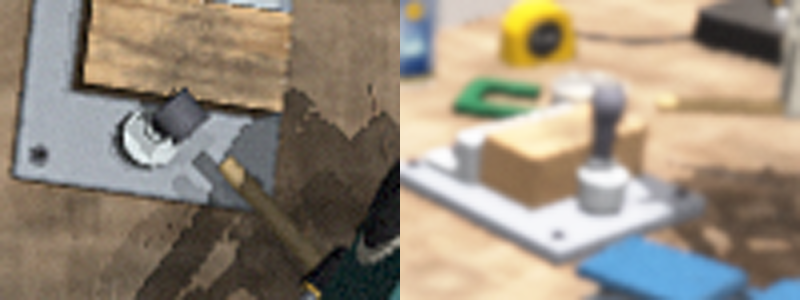

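Top view: the tip at (417,231) is in line with the ring centre (405,219) at about 43°. In the scene view the tip (375,175.5) and the eye (362,175) are level. Inserting now.

Request:
{"api": "play_rows", "payload": {
  "motion": [1.1,1.02,0,0,1.75,1.64,0,0,1.9,1.78,0,0,2.05,1.91,0,0,2.2,2.05,0,0,2.34,2.19,0,0,2.49,2.32,0,0,2.63,2.46,0,0]
}}

```text
time_s: 7.05
eef_pos: [0.4786, -0.271, 0.0897]
ee_rot: [[0.73, 0.684, 0.0], [0.684, -0.73, -0.0], [0.0, 0.0, -1.0]]
contact_force: [-0.3, 0.2, 0.1]
width: 0.119
grip_force: 30.0
```

Run:
```python
from h import *
np.set_printoptions(precision=4,suppress=True)
s=ctrl.read_state(); print(s['eef_pos'],s['contact_force'],s['torque'],s['width'],s['grip_force'])
```

```text
[ 0.4786 -0.271   0.0897] [-0.3125  0.2493  0.0532] [-0.0974  0.116  -0.0602] 0.11933988340955372 29.973361920565367
```

Request:
{"api": "play_rows", "payload": {
  "motion": [0.22,0.2,0,0,0.44,0.41,0,0,0.66,0.61,0,0,0.88,0.82,0,0,1.17,1.09,0,0,1.46,1.37,0,0]
}}

```text
time_s: 7.65
eef_pos: [0.4934, -0.2571, 0.0897]
ee_rot: [[0.73, 0.684, 0.0], [0.684, -0.73, -0.0], [-0.0, 0.0, -1.0]]
contact_force: [0.5, -0.4, -0.9]
width: 0.123
grip_force: 30.0
```

Request:
{"api": "play_rows", "payload": {
  "motion": [0.3,0.28,0,0,0.6,0.56,0,0,0.9,0.84,0,0,1.2,1.12,0,0,1.5,1.4,0,0,1.68,1.57,0,0,1.68,1.57,0,0]
}}

```text
time_s: 8.35
eef_pos: [0.5101, -0.2415, 0.0896]
ee_rot: [[0.73, 0.684, 0.0], [0.684, -0.73, -0.0], [-0.0, 0.0, -1.0]]
contact_force: [-0.3, -0.6, -0.9]
width: 0.114
grip_force: 30.0
```

Run:
```python
from h import *
np.set_printoptions(precision=4,suppress=True)
s=ctrl.read_state(); print(s['eef_pos'],s['contact_force'],s['torque'],s['width'],s['grip_force'])
t=ctrl.snapshot('top'); c=ctrl.snapshot('scene')
a=cv2.resize(t[190:265,360:460],None,fx=4,fy=4,interpolation=cv2.INTER_CUBIC)
b=cv2.resize(c[150:225,310:410],None,fx=4,fy=4,interpolation=cv2.INTER_CUBIC)
cv2.imwrite('pics/close2.png',np.hstack([a,b]))
```

```text
[ 0.5101 -0.2415  0.0896] [-0.3226 -0.6476 -0.8645] [-0.0523  0.1687  0.002 ] 0.11350343194761595 29.973590997979045
```

View pics/close2.png

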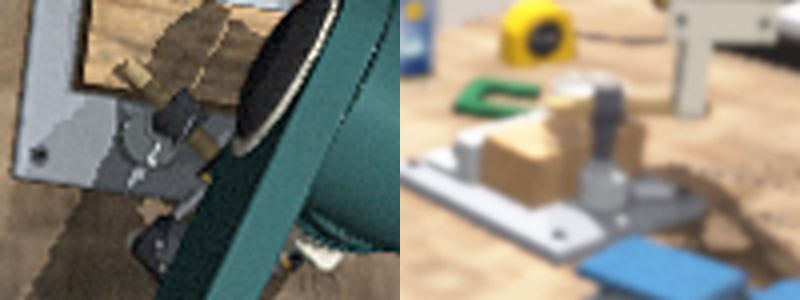

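Both views show the punch through the eye with its far end standing out: top tip at (392,209), ring at (405,219). Next I compute the arc about the eye.

```bash
cat >> h.py <<'E'
def arc(t0,t1,n,r=5.5,a0=np.radians(223.1)):
    o=[]
    for t in np.linspace(t0,t1,n+1)[1:]:
        o+=[round(r*(np.cos(a0-t)-np.cos(a0-t0)),2),round(r*(np.sin(a0-t)-np.sin(a0-t0)),2),0,round(-(t-t0),3)]
    return o
def feel(th,n=10,r=.055,a0=np.radians(223.1)):
    F=[];M=[]
    for _ in range(n): ctrl.snapshot('top'); s=ctrl.read_state(); F.append(s['contact_force']);M.append(s['torque'])
    F=np.array(F);a=a0-th; tan=np.array([np.sin(a),-np.cos(a),0]); rad=np.array([np.cos(a),np.sin(a),0])
    f=F@tan; print('tang %.2f +- %.2f rad %.2f z %.2f'%(f.mean(),f.std()/n**.5,(F@rad).mean(),F[:,2].mean()),'Mz',np.mean(M,0)[2],'T',-(f.mean()*r),s['eef_pos'],s['time_s'])
E
python3 - <<'E'
from h import *
feel(0)
print(arc(0,.7,10));print(arc(.7,.9,6))
E
```

```text
tang 0.03 +- 0.13 rad 0.17 z -0.69 Mz -0.001476063877573651 T -0.0018853042907408034 [ 0.5099256  -0.24165517  0.08966403] 8.95
[np.float64(-0.25), np.float64(0.29), 0, np.float64(-0.07), np.float64(-0.49), np.float64(0.6), 0, np.float64(-0.14), np.float64(-0.7), np.float64(0.92), 0, np.float64(-0.21), np.float64(-0.88), np.float64(1.26), 0, np.float64(-0.28), np.float64(-1.05), np.float64(1.6), 0, np.float64(-0.35), np.float64(-1.18), np.float64(1.96), 0, np.float64(-0.42), np.float64(-1.3), np.float64(2.33), 0, np.float64(-0.49), np.float64(-1.38), np.float64(2.71), 0, np.float64(-0.56), np.float64(-1.44), np.float64(3.09), 0, np.float64(-0.63), np.float64(-1.48), np.float64(3.47), 0, np.float64(-0.7)]
[np.float64(-0.01), np.float64(0.18), 0, np.float64(-0.033), np.float64(-0.01), np.float64(0.37), 0, np.float64(-0.067), np.float64(-0.0), np.float64(0.55), 0, np.float64(-0.1), np.float64(0.01), np.float64(0.73), 0, np.float64(-0.133), np.float64(0.03), np.float64(0.92), 0, np.float64(-0.167), np.float64(0.05), np.float64(1.1), 0, np.float64(-0.2)]
```

Request:
{"api": "play_rows", "payload": {
  "motion": [-0.25,0.29,0,-0.07,-0.49,0.6,0,-0.14,-0.7,0.92,0,-0.21,-0.88,1.26,0,-0.28,-1.05,1.6,0,-0.35,-1.18,1.96,0,-0.42,-1.3,2.33,0,-0.49,-1.38,2.71,0,-0.56,-1.44,3.09,0,-0.63,-1.48,3.47,0,-0.7]
}}

```text
time_s: 9.95
eef_pos: [0.4951, -0.2065, 0.0897]
ee_rot: [[0.999, 0.05, -0.0], [0.05, -0.999, 0.0], [-0.0, -0.0, -1.0]]
contact_force: [0.5, 3.4, -0.2]
width: 0.119
grip_force: 30.5
```

Run:
```python
from h import *
feel(.7,8)
```

```text
tang 3.08 +- 0.15 rad 0.43 z -0.25 Mz 0.31299800127166477 T -0.16926165401116308 [ 0.49512086 -0.20693768  0.08957878] 10.35
```

Request:
{"api": "play_rows", "payload": {
  "motion": [0,0.1,0,0,0,0.1,0,0]
}}

```text
time_s: 10.55
eef_pos: [0.4951, -0.2061, 0.0896]
ee_rot: [[0.999, 0.053, -0.0], [0.053, -0.999, -0.0], [-0.0, 0.0, -1.0]]
contact_force: [-1.8, 1.0, -0.0]
width: 0.117
grip_force: 30.3
```

```bash
cat >> h.py <<'E'
def feel2(n=8,E=(.5503,-.2039)):
    F=[];M=[];P=[]
    for _ in range(n): ctrl.snapshot('top'); s=ctrl.read_state(); F.append(s['contact_force']);M.append(s['torque']);P.append(s['eef_pos'])
    F=np.mean(F,0);M=np.array(M);P=np.mean(P,0);r=P[:2]-E;y=s['ee_rot'][:,0]
    print('F',F.round(2),'Mz %.3f+-%.3f'%(M[:,2].mean(),M[:,2].std()/n**.5),'T_axis %.3f'%(M[:,2].mean()+r[0]*F[1]-r[1]*F[0]),'P',P.round(4),'yaw',np.degrees(np.arctan2(y[1],y[0])).round(2),'w',s['width'],s['time_s'])
E
python3 - <<'E'
from h import *
feel2()
E
```

```text
F [-1.23  0.74 -0.35] Mz 0.243+-0.012 T_axis 0.200 P [ 0.4951 -0.206   0.0896] yaw 3.02 w 0.11494831433198713 10.95
```

Request:
{"api": "play_rows", "payload": {
  "motion": [-0.01,0.23,0,-0.033,-0.01,0.47,0,-0.067,0,0.7,0,-0.1,0.01,0.88,0,-0.133,0.03,1.07,0,-0.167,0.05,1.25,0,-0.2]
}}

```text
time_s: 11.55
eef_pos: [0.4958, -0.1936, 0.0898]
ee_rot: [[0.989, -0.148, 0.001], [-0.148, -0.989, -0.001], [0.001, 0.0, -1.0]]
contact_force: [0.7, -0.4, -1.2]
width: 0.116
grip_force: 30.1
```

Run:
```python
from h import *
feel2()
for a in (.9,1.0,1.1,1.2,1.3,1.4,1.5,1.6): print(a,[float(x) for x in arc(a,a+.1,4)])
```

```text
F [ 1.44 -1.08 -0.53] Mz 0.098+-0.006 T_axis 0.142 P [ 0.4958 -0.1936  0.0898] yaw -8.41 w 0.11233718649053141 11.95
0.9 [0.02, 0.14, 0.0, -0.025, 0.05, 0.27, 0.0, -0.05, 0.08, 0.41, 0.0, -0.075, 0.11, 0.54, 0.0, -0.1]
1.0 [0.04, 0.13, 0.0, -0.025, 0.07, 0.26, 0.0, -0.05, 0.12, 0.4, 0.0, -0.075, 0.16, 0.53, 0.0, -0.1]
1.1 [0.05, 0.13, 0.0, -0.025, 0.1, 0.26, 0.0, -0.05, 0.15, 0.38, 0.0, -0.075, 0.21, 0.51, 0.0, -0.1]
1.2 [0.06, 0.12, 0.0, -0.025, 0.13, 0.24, 0.0, -0.05, 0.19, 0.36, 0.0, -0.075, 0.26, 0.48, 0.0, -0.1]
1.3 [0.07, 0.12, 0.0, -0.025, 0.15, 0.23, 0.0, -0.05, 0.23, 0.34, 0.0, -0.075, 0.31, 0.45, 0.0, -0.1]
1.4 [0.08, 0.11, 0.0, -0.025, 0.17, 0.22, 0.0, -0.05, 0.26, 0.32, 0.0, -0.075, 0.35, 0.42, 0.0, -0.1]
1.5 [0.09, 0.1, 0.0, -0.025, 0.19, 0.2, 0.0, -0.05, 0.29, 0.29, 0.0, -0.075, 0.39, 0.38, 0.0, -0.1]
1.6 [0.1, 0.09, 0.0, -0.025, 0.21, 0.18, 0.0, -0.05, 0.32, 0.26, 0.0, -0.075, 0.43, 0.34, 0.0, -0.1]
```

Request:
{"api": "play_rows", "payload": {
  "motion": [0.02,0.14,0,-0.025,0.05,0.27,0,-0.05,0.08,0.41,0,-0.075,0.11,0.54,0,-0.1]
}}

```text
time_s: 12.35
eef_pos: [0.4969, -0.1879, 0.0897]
ee_rot: [[0.969, -0.247, 0.0], [-0.247, -0.969, -0.0], [0.0, 0.0, -1.0]]
contact_force: [3.6, -2.6, -0.5]
width: 0.12
grip_force: 30.1
```

```bash
python3 -c "
from h import *
feel2(5)"
```

```text
F [ 3.87 -1.82 -0.24] Mz 0.130+-0.011 T_axis 0.165 P [ 0.4969 -0.1879  0.0897] yaw -14.15 w 0.11738654814533488 12.6
```

Request:
{"api": "play_rows", "payload": {
  "motion": [0.04,0.13,0,-0.025,0.07,0.26,0,-0.05]
}}

```text
time_s: 12.8
eef_pos: [0.4975, -0.1854, 0.0897]
ee_rot: [[0.956, -0.295, 0.0], [-0.295, -0.956, 0.0], [0.0, -0.0, -1.0]]
contact_force: [3.7, -1.7, 0.6]
width: 0.113
grip_force: 30.2
```

```bash
python3 -c "
from h import *
feel2(5)"
```

```text
F [ 4.96 -1.54 -0.83] Mz 0.174+-0.006 T_axis 0.163 P [ 0.4976 -0.1854  0.0897] yaw -17.01 w 0.11505250697968425 13.05
```

Request:
{"api": "play_rows", "payload": {
  "motion": [0.05,0.14,0,-0.025,0.09,0.27,0,-0.05]
}}

```text
time_s: 13.25
eef_pos: [0.4985, -0.1827, 0.0897]
ee_rot: [[0.94, -0.342, 0.0], [-0.342, -0.94, -0.0], [0.0, -0.0, -1.0]]
contact_force: [4.2, -3.2, -0.5]
width: 0.113
grip_force: 30.2
```

```bash
python3 -c "
from h import *
feel2(5)"
```

```text
F [ 4.9  -1.81 -0.65] Mz 0.201+-0.009 T_axis 0.191 P [ 0.4985 -0.1826  0.0897] yaw -19.95 w 0.11449011488037965 13.5
```

Request:
{"api": "play_rows", "payload": {
  "motion": [0.05,0.13,0,-0.025,0.1,0.26,0,-0.05]
}}

```text
time_s: 13.7
eef_pos: [0.4995, -0.1801, 0.0897]
ee_rot: [[0.921, -0.389, 0.0], [-0.389, -0.921, -0.0], [0.0, -0.0, -1.0]]
contact_force: [5.8, -1.3, -0.6]
width: 0.114
grip_force: 30.2
```

```bash
python3 -c "
from h import *
feel2(5)"
```

```text
F [ 5.21 -2.22 -0.61] Mz 0.186+-0.013 T_axis 0.175 P [ 0.4995 -0.1801  0.0897] yaw -22.81 w 0.11778546972882575 13.95
```

Request:
{"api": "play_rows", "payload": {
  "motion": [0.08,0.11,0,-0.025,0.15,0.23,0,-0.05]
}}

```text
time_s: 14.15
eef_pos: [0.5008, -0.1777, 0.0896]
ee_rot: [[0.901, -0.435, -0.0], [-0.435, -0.901, 0.0], [-0.0, -0.0, -1.0]]
contact_force: [2.0, -0.6, -0.6]
width: 0.118
grip_force: 30.2
```

```bash
python3 -c "
from h import *
feel2(5)"
```

```text
F [ 2.57 -0.43 -0.38] Mz 0.203+-0.010 T_axis 0.157 P [ 0.5008 -0.1776  0.0896] yaw -25.61 w 0.11654479611353763 14.4
```

Request:
{"api": "play_rows", "payload": {
  "motion": [0.06,0.13,0,-0.025,0.13,0.25,0,-0.05]
}}

```text
time_s: 14.6
eef_pos: [0.5021, -0.1752, 0.0896]
ee_rot: [[0.878, -0.479, -0.0], [-0.479, -0.878, 0.0], [-0.0, -0.0, -1.0]]
contact_force: [2.7, 0.6, 0.1]
width: 0.115
grip_force: 30.3
```

```bash
python3 -c "
from h import *
feel2(5)"
```

```text
F [ 1.91 -0.21 -0.34] Mz 0.245+-0.007 T_axis 0.200 P [ 0.5021 -0.1752  0.0896] yaw -28.48 w 0.11646888515549024 14.85
```

Request:
{"api": "play_rows", "payload": {
  "motion": [0.08,0.14,0,-0.025,0.15,0.28,0,-0.05]
}}

```text
time_s: 15.05
eef_pos: [0.5037, -0.1725, 0.0896]
ee_rot: [[0.853, -0.522, 0.0], [-0.522, -0.853, -0.0], [0.0, 0.0, -1.0]]
contact_force: [2.7, -1.0, 0.5]
width: 0.117
grip_force: 30.2
```

```bash
python3 -c "
from h import *
feel2(5)"
```

```text
F [ 1.2  -0.83 -0.43] Mz 0.168+-0.009 T_axis 0.169 P [ 0.5037 -0.1725  0.0897] yaw -31.34 w 0.1143315337889286 15.3
```

θ = 1.30, still only friction.

Request:
{"api": "play_rows", "payload": {
  "motion": [0.08,0.12,0,-0.025,0.16,0.25,0,-0.05]
}}

```text
time_s: 15.5
eef_pos: [0.5053, -0.17, 0.0897]
ee_rot: [[0.826, -0.564, 0.0], [-0.564, -0.826, -0.0], [0.0, 0.0, -1.0]]
contact_force: [3.7, -2.8, -1.6]
width: 0.116
grip_force: 30.2
```

```bash
python3 -c "
from h import *
feel2(5)"
```

```text
F [ 2.18 -1.52 -0.62] Mz 0.188+-0.012 T_axis 0.182 P [ 0.5054 -0.17    0.0897] yaw -34.2 w 0.1165177780363263 15.75
```

Request:
{"api": "play_rows", "payload": {
  "motion": [0.08,0.11,0,-0.025,0.16,0.22,0,-0.05]
}}

```text
time_s: 15.95
eef_pos: [0.5069, -0.1678, 0.0897]
ee_rot: [[0.796, -0.605, 0.0], [-0.605, -0.796, -0.0], [0.0, -0.0, -1.0]]
contact_force: [2.6, -2.7, -0.2]
width: 0.114
grip_force: 30.2
```

```bash
python3 -c "
from h import *
feel2(5)"
```

```text
F [ 3.06 -1.75 -0.85] Mz 0.191+-0.008 T_axis 0.156 P [ 0.507  -0.1678  0.0897] yaw -37.07 w 0.11611319564318781 16.2
```

Request:
{"api": "play_rows", "payload": {
  "motion": [0.09,0.11,0,-0.025,0.18,0.22,0,-0.05]
}}

```text
time_s: 16.4
eef_pos: [0.5087, -0.1656, 0.0897]
ee_rot: [[0.765, -0.644, 0.0], [-0.644, -0.765, -0.0], [0.0, 0.0, -1.0]]
contact_force: [4.0, -2.3, -0.6]
width: 0.115
grip_force: 30.2
```

```bash
python3 -c "
from h import *
feel2(5)"
```

```text
F [ 3.45 -2.76 -0.43] Mz 0.205+-0.012 T_axis 0.188 P [ 0.5087 -0.1656  0.0897] yaw -39.93 w 0.11757130828581454 16.65
```

Request:
{"api": "play_rows", "payload": {
  "motion": [0.1,0.1,0,-0.025,0.2,0.2,0,-0.05]
}}

```text
time_s: 16.85
eef_pos: [0.5106, -0.1635, 0.0896]
ee_rot: [[0.732, -0.681, -0.0], [-0.681, -0.732, 0.0], [-0.0, 0.0, -1.0]]
contact_force: [2.0, -1.8, 0.5]
width: 0.12
grip_force: 30.3
```

```bash
python3 -c "
from h import *
feel2(5)"
```

```text
F [ 2.14 -1.13 -0.4 ] Mz 0.231+-0.008 T_axis 0.190 P [ 0.5107 -0.1635  0.0896] yaw -42.8 w 0.118025973854068 17.1
```

Request:
{"api": "play_rows", "payload": {
  "motion": [0.11,0.11,0,-0.025,0.22,0.23,0,-0.05]
}}

```text
time_s: 17.3
eef_pos: [0.5128, -0.1613, 0.0896]
ee_rot: [[0.697, -0.717, -0.0], [-0.717, -0.697, -0.0], [-0.0, 0.0, -1.0]]
contact_force: [-0.4, -2.7, 0.1]
width: 0.112
grip_force: 30.2
```

```bash
python3 -c "
from h import *
feel2(5)"
```

```text
F [ 0.94 -1.68 -0.32] Mz 0.195+-0.011 T_axis 0.218 P [ 0.5128 -0.1613  0.0896] yaw -45.67 w 0.11763473678187038 17.55
```

Request:
{"api": "play_rows", "payload": {
  "motion": [0.06,0.06,0,-0.015,0.12,0.12,0,-0.03]
}}

```text
time_s: 17.75
eef_pos: [0.5139, -0.1602, 0.0896]
ee_rot: [[0.676, -0.737, -0.0], [-0.737, -0.676, -0.0], [-0.0, 0.0, -1.0]]
contact_force: [-0.9, -2.3, -0.8]
width: 0.113
grip_force: 30.3
```

```bash
python3 -c "
from h import *
feel2(5)"
```

```text
F [-0.17 -2.84 -0.22] Mz 0.234+-0.015 T_axis 0.344 P [ 0.514  -0.1601  0.0896] yaw -47.39 w 0.11626260178506047 18.0
```

```bash
python3 -c "
from h import *
feel2(10)"
```

```text
F [-0.95 -2.24 -0.57] Mz 0.220+-0.008 T_axis 0.343 P [ 0.514  -0.1601  0.0896] yaw -47.39 w 0.116776657735516 18.5
```

The torque has risen to 0.34 N m, about 16 N of clamping force, and it holds steady. I'm backing the punch off within the play to free it.

Request:
{"api": "play_rows", "payload": {
  "motion": [-0.22,-0.18,0,0,-0.43,-0.38,0,0.05,-0.62,-0.58,0,0.11,-0.8,-0.8,0,0.17,-0.98,-1.02,0,0.22,-1.14,-1.27,0,0.26,-1.29,-1.51,0,0.31,-1.43,-1.76,0,0.35,-1.43,-1.76,0,0.35]
}}

```text
time_s: 19.4
eef_pos: [0.4996, -0.1776, 0.0896]
ee_rot: [[0.889, -0.459, 0.0], [-0.459, -0.889, 0.001], [-0.0, -0.001, -1.0]]
contact_force: [0.7, 2.9, -1.4]
width: 0.115
grip_force: 30.1
```

Run:
```python
from h import *
feel2(5)
t=ctrl.snapshot('top'); c=ctrl.snapshot('scene')
a=cv2.resize(t[190:265,360:460],None,fx=4,fy=4,interpolation=cv2.INTER_CUBIC)
b=cv2.resize(c[150:225,310:410],None,fx=4,fy=4,interpolation=cv2.INTER_CUBIC)
cv2.imwrite('pics/close3.png',np.hstack([a,b]))
```

```text
F [ 0.64  2.45 -1.08] Mz 0.144+-0.007 T_axis 0.003 P [ 0.4997 -0.1775  0.0896] yaw -27.38 w 0.11159838854244787 19.65
```

View pics/close3.png

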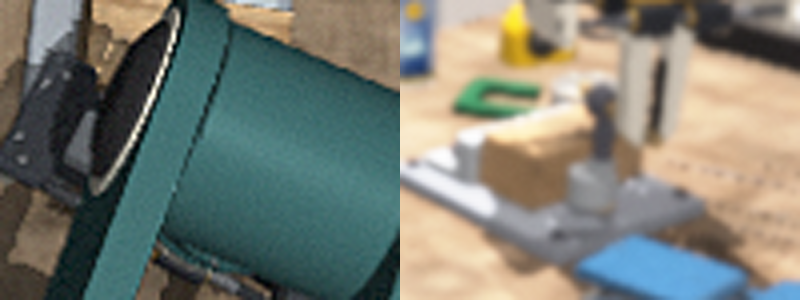

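Request:
{"api": "play_rows", "payload": {
  "motion": [0.05,0.09,0,0,0.05,0.09,0,0,-0.31,0.27,0,0,-0.66,0.46,0,0,-1.02,0.64,0,0]
}}

```text
time_s: 20.25
eef_pos: [0.4892, -0.1712, 0.0896]
ee_rot: [[0.888, -0.459, -0.0], [-0.459, -0.888, -0.0], [-0.0, 0.0, -1.0]]
contact_force: [0.3, 0.4, -0.3]
width: 0.115
grip_force: 30.0
```

```bash
python3 -c "
from h import *
feel2(4)"
```

```text
F [ 0.52  1.03 -0.66] Mz 0.046+-0.006 T_axis -0.034 P [ 0.4892 -0.1712  0.0897] yaw -27.34 w 0.11837996106943957 20.45
```

Request:
{"api": "play_rows", "payload": {
  "motion": [-0.5,0.26,0,0,-1,0.52,0,0,-1.5,0.77,0,0,-2,1.03,0,0,-2.5,1.29,0,0,-3,1.55,0,0,-3.5,1.81,0,0,-4,2.07,0,0,-4.5,2.32,0,0,-5,2.58,0,0,-5.5,2.84,0,0,-6,3.1,0,0,-6.5,3.36,0,0,-6.5,3.36,0,0]
}}

```text
time_s: 21.85
eef_pos: [0.4241, -0.1375, 0.0897]
ee_rot: [[0.888, -0.459, 0.0], [-0.459, -0.888, -0.0], [0.0, -0.0, -1.0]]
contact_force: [-0.1, -0.7, -0.9]
width: 0.11
grip_force: 30.0
```

Request:
{"api": "play_rows", "payload": {
  "motion": [0,0,2.5,0,0,0,5,0,3,5,5,0,6,10,5,0,9,15,5,0,11.6,19.7,5,0,11.6,19.7,5,0,11.6,19.7,1,0,11.6,19.7,-3,0,11.6,19.7,-6,0,11.6,19.7,-7.5,0,11.6,19.7,-8.3,0,11.6,19.7,-8.6,0,11.6,19.7,-8.8,0,11.6,19.7,-8.85,0,11.6,19.7,-8.85,0]
}}

```text
time_s: 23.45
eef_pos: [0.541, 0.0593, 0.002]
ee_rot: [[0.888, -0.459, 0.001], [-0.459, -0.888, 0.0], [0.001, -0.001, -1.0]]
contact_force: [-1.3, 0.5, -1.2]
width: 0.116
grip_force: 30.0
```

```bash
python3 -c "
from h import *
feel2(3)"
```

```text
F [ 0.09  0.01 -1.12] Mz -0.028+-0.014 T_axis -0.051 P [0.5409 0.0593 0.0018] yaw -27.34 w 0.11298528018390856 23.6
```

Open slowly, rise and back away.

Request:
{"api": "play_rows", "payload": {
  "motion": [0,0,-0.05,0,0,0,-0.05,0,0,0,-0.05,0,0,0,-0.05,0,0,0,-0.05,0,0,0,-0.05,0,0,0,2,0,0,0,5,0,0,0,9,0,0,0,13,0,0,0,17,0,-5,4,17,0,-10,8,17,0,-15,12,17,0,-20,16,17,0,-20,20,17,0,-20,25,17,0,-20,25,17,0],
  "claw": 3
}}

```text
time_s: 25.4
eef_pos: [0.3391, 0.3116, 0.1716]
ee_rot: [[0.889, -0.458, 0.001], [-0.458, -0.889, 0.001], [0.0, -0.001, -1.0]]
contact_force: [1.9, -0.2, 0.2]
width: 0.326
grip_force: 0.0
```

Run:
```python
from h import *
s=ctrl.read_state();print(s['eef_pos'],s['contact_force'],s['width'],s['grip_force'],s['time_s'])
t=ctrl.snapshot('top'); c=ctrl.snapshot('scene')
a=cv2.resize(t[140:265,220:440],(660,375),interpolation=cv2.INTER_CUBIC)
cv2.imwrite('pics/end.png',a)
```

```text
[0.33906753 0.31164694 0.17163201] [ 1.93257271 -0.19266223  0.20900492] 0.32563900769668797 0.0 25.4
```

View pics/end.png

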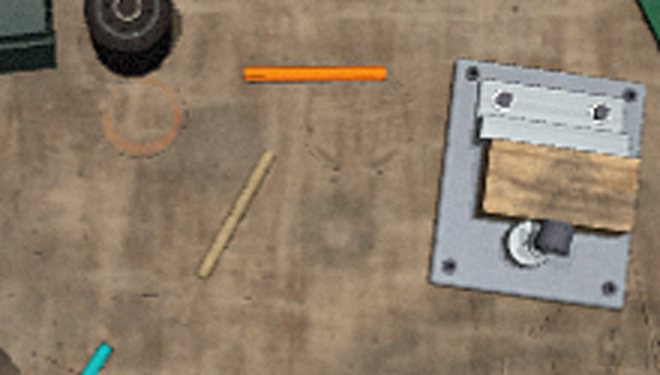

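The punch lies on the bench at crop (235,215) and the block is against the fence. I want to check the spindle angle before handing in.

Run:
```python
from h import *
t=ctrl.snapshot('top'); cv2.imwrite('pics/t9.png',t)
for n in('top0','t1','t9'):
    im=cv2.imread(f'pics/{n}.png')
    g=im.max(2).astype(int); m=np.zeros(g.shape,np.uint8)
    m[205:232,390:420]=((g<118)&(np.ptp(im.astype(int),axis=2)<28))[205:232,390:420]
    k,l,st,_=cv2.connectedComponentsWithStats(m); i=l[219,405]; 
    pts=np.argwhere(l==i)[:,::-1].astype(np.float32); print(n,i,cv2.minAreaRect(pts),len(pts))
a=[cv2.resize(cv2.imread(f'pics/{n}.png')[200:240,385:425],None,fx=9,fy=9,interpolation=cv2.INTER_CUBIC) for n in('top0','t9')]
cv2.imwrite('pics/ring.png',np.hstack(a))
```

```text
top0 0 ((279.5, 209.5), (419.0, 559.0), 90.0) 234978
t1 0 ((279.5, 209.5), (419.0, 559.0), 90.0) 234957
t9 1 ((403.9599914550781, 218.7799835205078), (29.557065963745117, 11.455129623413086), 8.130102157592773) 187
```

View pics/ring.png

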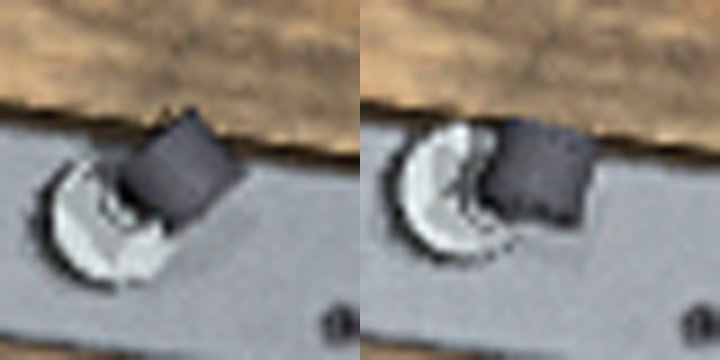

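```bash
python3 -c "
from h import *
print(ctrl.job_done())"
```

```text
the job is handed in; nothing more can be done
None
```

I tightened the clamp with the brass punch until the turning moment reached about 0.34 N m (about 16 N on the block by the given ratio), drew the punch out, laid it on the bench left of the fixture, and handed the job in; no pass or fail result came back, and I did not re-feel the clamp after drawing the punch out.

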